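Fit a fresh coin cell in the fridge logger

TASK

Put a fresh cell in the fridge temperature logger in its dock: unscrew the logger's cap, lift it off and set it down flat in the steel tray, then fetch the larger of the two coin cells, lay it flat on the logger's deck at the open end, same side up, and slide it along under the contact strap until you feel it drop fully home in its pocket. Leave the logger open so that I can pair it, do not lean on the strap, and leave the smaller cell and everything else on the counter where it is.

Things in the scene. Friction and masses are not known exactly. Their poses are not given: they have to be found in the camera images.
- logger: White round temperature logger, 102 mm wide, in a grey round dock (130 mm) screwed to the counter: it cannot turn. Origin on its centre axis at counter height; z up, x along its deck from the pocket end to the open end. Dock 0 to 12 mm high, body to 30 mm, threaded neck 78 mm wide (88 over the thread) to 46 mm, then, hidden by the cap at first, a flat grey rectangular deck with its top at 50 mm.
- pocket (a point): Centre of the round cell pocket, level with the deck's top (50 mm up), 10 mm from the logger's axis on its -x side. Pocket 27.2 mm wide, 3 mm deep. Axes as the logger's: the deck's open end lies to +x. A cell lying on the deck stands 7.7 mm proud of it, a cell that is home 4.7 mm.
- deck (a point): Point on the deck's top, 28 mm from the pocket to +x (18 mm from the logger's axis): the free landing at the open end, where a cell can be laid. Deck 62 x 38 mm: logger x -28 to +34 mm, y -19 to +19 mm. Beside and beyond the landing nothing stands above the deck's top.
- strap: Steel contact strap, a fixed bridge over the pocket, so that a cell cannot be lowered in from above but is slid under it from the open end. Strip 10 mm wide (logger x -18 to -8 mm), underside 9.5 mm and top 11.5 mm above the deck; legs at y = -18.4 to -16 and 16 to 18.4 mm. Origin and axes are the logger's.
- cap_center (a point): Centre of the white screw cap on the logger, half-way up (26 mm above its lower rim); z up. Cap 97 mm wide, skirt and roof 35 mm high; across the roof stands a straight grey grip bar along the cap's x axis, 46 mm long, 12 mm wide, from the roof (9 mm above this point) to its top (26 mm above it). 0.07 to 0.12 kg.
- cap: The same cap; origin at the centre of its lower rim. Right-hand thread: counter-clockwise from above unscrews it. It turns easily, climbs 13.5 mm a turn and comes free after about three quarters of a turn, at most 0.8 (5.0 rad); turning on does no harm. Until then it cannot be pulled straight off (play: 1 mm up, 1 mm sideways).
- steel_tray_in (a point): Centre of the floor of the empty square steel tray, 160 x 160 mm with 3 mm walls 16 mm high; the floor is 3 mm above the counter; x and y along its sides. Fixed.
- cell_tray_in (a point): Centre of the floor of the grey plastic tray holding the two cells, 160 mm (x) by 120 mm (y), 4 mm walls 12 mm high; the floor is 4 mm above the counter. Fixed.
- cell_center (a point): Centre (half-way up) of the larger steel coin cell, 24.5 mm wide, 7.7 mm thick, 10 to 16 g; lies flat in the cell tray; z is the plus side, up.
- cell: The same larger cell; origin at the centre of its underside.
- small_cell_center (a point): Centre of the smaller coin cell, 20 mm wide, 5 mm thick, in the same tray, not wanted.
- tape_center (a point): Centre of a roll of paper tape, 64 mm wide, 22 mm high, lying flat. Bystander.
- pill_cup_center (a point): Middle of a small white pill cup, 38 mm wide, 32 mm high. Bystander.
- pen: White pen, 140 mm long along its x axis, 9 mm thick, lying on the counter; origin under its middle. Bystander.
- stapler: Black stapler, 135 mm long along x, 43 mm high; origin under its middle. Bystander.
- sanitiser: Pump bottle, 66 mm wide, 192 mm high; origin under its middle. Bystander.
Not all that is in view belongs to the job. Leave any pink or yellow look-alike of the cap alone.

How it is judged (in metres and radians):
On the way, in this order (a step that is already met when the one before it is completed fails the run):
1. the cap is off its thread and lifted clear of the logger (z of cap_center in the frame of logger above 0.085 m), for 0.05 s.
2. the cap lies flat in the steel tray, at rest and let go (x of cap_center in the frame of steel_tray_in between -0.055 and 0.055 m and y of cap_center in the frame of steel_tray_in between -0.055 and 0.055 m and z of cap_center in the frame of steel_tray_in below 0.031 m and angle between the z axis of cap_center and the z axis of steel_tray_in, either way round below 0.12 rad and linear speed of cap below 0.02 m/s and contact force between the fingers and cap below 0.2 N), for 0.1 s.
3. the larger cell lies flat on the deck at the open end, beside the pocket (x of cell_center in the frame of pocket between 0.01 and 0.044 m and y of cell_center in the frame of pocket between -0.016 and 0.016 m and z of cell_center in the frame of pocket between 0.0025 and 0.0055 m and angle between cell_center's own z axis and vertical below 0.15 rad), for 0.1 s.
4. slid along the deck, it has dropped home in the pocket (horizontal distance between cell_center and pocket below 0.0025 m and z of cell_center in the frame of pocket between -0.001 and 0.0022 m and angle between cell_center's own z axis and vertical below 0.08 rad), for 0.1 s.
At the end, for the whole second after the job is handed in: Larger cell plus side up in the pocket: within 2.5 mm of its centre, its middle under 2.2 mm above the deck, level to 0.08 rad. Cap flat (0.12 rad) in the steel tray, within 55 mm of its centre each way. Smaller cell within 30 mm, other things within 50 mm of the start. At rest (all of step 4 and linear speed of each of cell, cap below 0.02 m/s and x of cap_center in the frame of steel_tray_in between -0.055 and 0.055 m and y of cap_center in the frame of steel_tray_in between -0.055 and 0.055 m and z of cap_center in the frame of steel_tray_in below 0.031 m and angle between the z axis of cap_center and the z axis of steel_tray_in, either way round below 0.12 rad and distance of small_cell_center from where it was at the start of the episode below 0.03 m and distance of each of tape_center, pill_cup_center, pen, stapler, sanitiser from where it was at the start of the episode below 0.05 m); the robot touches nothing.
It fails at once if the smaller cell is moved 30 mm or more (distance of small_cell_center from where it was at the start of the episode above 0.03 m).
It fails at once if the contact strap is loaded with more than 20 N (contact force between strap and anything else above 20 N).
It fails at once if the tape, pill cup, pen, stapler or sanitiser is moved more than 50 mm (distance of any of tape_center, pill_cup_center, pen, stapler, sanitiser from where it was at the start of the episode above 0.05 m).
It also fails if it takes over 72 s, if anything falls off the work surface, if the arm or the gripper's body presses on something with over 40 N, if the wrist force passes 120 N, or if a joint passes its speed limit or range.

ROBOT

A 7-joint arm with a two-finger parallel gripper is mounted at the origin on the work surface. World frame = base frame: x ahead of the robot, y to its left, z up, the work surface at z = 0. Lengths are in m, angles in degrees, forces in N, time in s.
With the tool pointing down it reaches from about 0.4 to 0.75 m from the base axis. Payload 19.5 kg.
Tool frame: the origin (TCP) lies midway between the tips of the shut fingers; the grasp point (between the pads) lies 19 mm behind it (hold_point_z is the z of the grasp point in the tool frame, in m); z points along the fingers, y is the direction in which the jaws open and shut (so a half turn about z gives the same grasp; the last joint's range is limited). The gripper opens to 85 mm and grips with 20 to 120 N. Pads are 22 mm wide; open, the fingers measure 114 mm over their backs; the gripper's body (76 mm by 85 mm) begins 54 mm behind the grasp point. The pads swing forward as they close: fully open they stand 13 mm farther back than shut.
Start: joints at [-76.358, 40.479, -1.581, 85.061, 1.261, 54.483, -4.326], TCP at [0.159, 0.553, 0.209] pointing down, gripper open.
Joint ranges: [-155.06, 155.06], [-18.47, 123.98], [-90, 86.84], [0, 140.48], [-83.41, 263.41], [0, 116], [-161.91, 161.91]. Speed limits (degrees/s): [108.29, 108.29, 147.25, 147.25, 172.46, 172.46, 172.46].

INTERFACE

Orientations are given as [roll, pitch, yaw] about the fixed x, y, z axes, in that order (R = Rz(yaw) Ry(pitch) Rx(roll)).
In Python, from cell import * gives the robot as it stands.
- The arm moves only by the shell command python3 -m pendant 'ROWS'. ROWS is JSON, a list of rows, each an object with "hand": the gripper command: -1 is shut, 1 is fully open, values between are in proportion; "delta_pos": the shift along the tool's x, y, z in cm, a list of three; "angular": the turn, a rotation vector about the tool's x, y, z in degrees, a list of three. In form: [{"hand": hand, "delta_pos": [dx, dy, dz], "angular": [ax, ay, az]}, ...]. A call has 1 to 12 rows; each row shifts and turns the commanded pose from where the row before left it, along the tool's axes as they then stand; what a row does not reach is not made up. A row lasts 1/10 s, in which the tool goes at most 50 mm and 8.59 degrees, less where a joint would pass 70% of its speed; a pose out of reach is approached as far as the arm can. A call is refused whole if a number of a shift passes 5 or a number of a turn 8.59, either way. A call with a gripper value outside its range is refused whole. The fingers move at their own pace and stop on an object; the grip force is fixed at half the most. Time passes only in rows, so rows that do not move let the fingers close. It gives the time, the measured TCP pose, the force and the opening at its end, in the units of the state.
- observe(): the state, without advancing time (a new reading comes with each control period).
- camera(name): name is "side" or "top" or "wrist"; returns a dict with "frame" (384x512x3 uint8, red, green, blue), "range_z" (384x512 float32, m along the optical axis (not along the pixel's ray), 0 where there is no reading), "K" (3x3 intrinsics, pixels), "R" (3x3) and "t" (3): a world point X has camera coordinates R X + t; the wrist camera has in their place "tool_from_camera" (4x4, takes a point from camera to tool coordinates, whose origin is the TCP and whose axes are the flange's). Camera axes: x right, y down, z forward; pixel columns grow to the right and rows downward; lengths in m; the calibration is good to about 2 mm. A picture is of the moment at which its call begins: read the wrist's pose just before it.
- finish_job(): hands the job in, once; it reports no verdict.
The state is a dict: "time": time; "joint_pos": joint angles; "joint_vel": joint speeds; "effort": joint torques, N m; "tcp_pos": TCP position; "tool_rot": TCP orientation; "wrist_force": force on the tool from outside, world axes, zero at the start; "torque": the same for the moment, N m; "opening": finger opening in m.
Only numpy, scipy, OpenCV 4.12 (cv2) and the standard library are available. Lean on these libraries where they do the work, as an engineer would, in place of code of your own. Each camera call takes 0.05 s, during which the arm holds its last target. There are 200 camera calls.

## Working session

There is one attempt and no reset: what is moved stays moved. The work goes in short steps, Python scripts to look and compute and a shell command to move; the robot and the scene stay as the last step left them, time stands still between calls to the robot, and variables do not carry over. Pictures are saved under pics/ and viewed, about 8 in all and at most 12, crops included, and the job is handed in when it is done.

```bash
ls; mkdir -p pics; cat > h.py <<'E'
from cell import *
import numpy as np, cv2
from scipy.spatial.transform import Rotation as Ro
def grab(n,name=None):
    s=observe(); c=camera(n)
    if n=='wrist':
        T=np.eye(4);T[:3,:3]=Ro.from_euler('xyz',s['tool_rot'],degrees=True).as_matrix();T[:3,3]=s['tcp_pos']
        M=T@np.array(c['tool_from_camera']); c['Rw']=M[:3,:3]; c['C']=M[:3,3]
    else:
        R=np.array(c['R']);c['Rw']=R.T;c['C']=-R.T@np.array(c['t'])
    if name: cv2.imwrite('pics/'+name,c['frame'][:,:,::-1])
    return c
def ray(c,u,v,z):
    d=c['Rw']@np.linalg.inv(np.array(c['K']))@np.array([u,v,1.]); return c['C']+d*(z-c['C'][2])/d[2]
def pts(c):
    v,u=np.mgrid[:384,:512]; p=np.stack([u,v,np.ones_like(u)],-1)@np.linalg.inv(np.array(c['K'])).T
    return (p*c['range_z'][...,None])@c['Rw'].T+c['C']
E
python3 - <<'E'
from h import *
print(observe())
t=grab('top');s=grab('side')
cv2.imwrite('pics/a.png',cv2.resize(t['frame'][:,:,::-1],(800,600),interpolation=cv2.INTER_CUBIC))
cv2.imwrite('pics/b.png',s['frame'][:,:,::-1])
np.savez('t0.npz',**t);np.savez('s0.npz',**s)
print(t['C'],s['C'],t['Rw'])
E
```

```text
pics
{'time': 0.0, 'joint_pos': array([-76.35606568,  40.51484886,  -1.58258801,  85.08405002,
         1.25930899,  54.48203616,  -4.32700133]), 'joint_vel': array([ 0.09010861, -0.03396004,  0.05269691, -0.00888334, -0.02480202,
       -0.01016257, -0.01101078]), 'effort': array([ 1.30747553e-04, -8.83214235e+01,  1.23462629e+00, -2.36156952e+01,
        1.69089949e-02,  6.79226650e-03, -2.91917308e-05]), 'tcp_pos': array([0.15872596, 0.55235816, 0.20871961]), 'tool_rot': array([-1.79936348e+02,  9.13571940e-04,  1.63965160e+02]), 'wrist_force': array([ 0.41657466,  0.45442422, -0.10076326]), 'torque': array([ 0.026718  , -0.00270581, -0.01182422]), 'opening': 0.0855230830284493}
[ 0.37594577 -0.00835052  1.11639732] [ 0.13660963 -0.49890803  0.66340744] [[ 0.00675205 -0.99024876  0.13914672]
 [-0.99986965 -0.00464478  0.01546346]
 [-0.01466637 -0.13923299 -0.99015104]]
```

View pics/a.png

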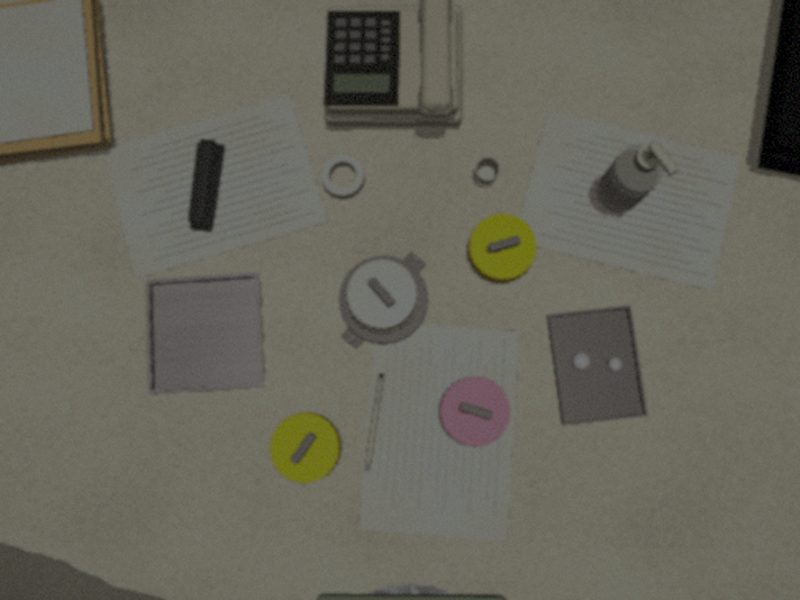

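View pics/b.png

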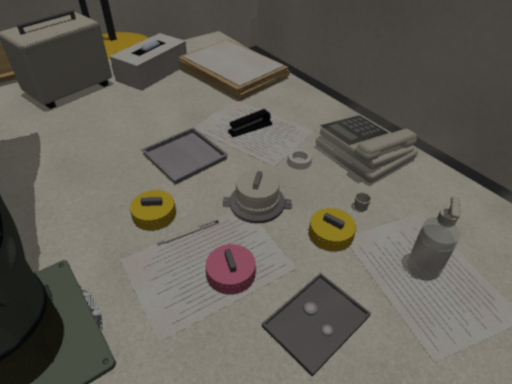

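The top view shows the white cap at about (381,293) with its bar running down-right. The steel tray is at (207,333), and the cells are at (582,361), apparently the larger, and (616,365). Next I'll turn these into positions.

```bash
python3 - <<'E'
from h import *
c=dict(np.load('t0.npz')); P=pts(c); f=c['frame'].astype(int)
k=1/1.5625
box=lambda x0,x1,y0,y1:(slice(int(y0*k),int(y1*k)),slice(int(x0*k),int(x1*k)))
# cap
b=box(330,440,240,350); p=P[b].reshape(-1,3); 
print('z hist',np.histogram(p[:,2],bins=np.arange(0,.1,.005)))
bar=p[p[:,2]>.074]; print('bar',len(bar),bar.mean(0),bar[:,2].max(),np.median(bar[:,2]))
(cx,sz,a)=cv2.minAreaRect((bar[:,:2]*1000).astype(np.float32)); print(cx,sz,a)
e,v=np.linalg.eigh(np.cov(bar[:,:2].T)); print('bar dir deg',np.degrees(np.arctan2(v[1,1],v[0,1])))
roof=p[(p[:,2]>.058)]; print('roof circ',cv2.minEnclosingCircle((roof[:,:2]*1000).astype(np.float32)),roof[:,2].mean())
# dock ears
# tray
g=c['frame'].astype(np.float32)
import sys
for nm,bb in (('cells',box(565,635,340,385)),):
    s=f[bb].sum(2); m=(s>np.median(s)+60).astype(np.uint8)
    n,l,st,ce=cv2.connectedComponentsWithStats(m)
    for i in range(1,n):
        if st[i,4]>8:
            u,v=ce[i]+[bb[1].start,bb[0].start]; print(nm,st[i],ray(c,u,v,.0115), P[bb][l==i].mean(0))
for nm,q in (('steel',[(149,278),(258,275),(265,387),(152,392)]),('celltray',[(548,316),(629,307),(645,412),(562,424)])):
    w=np.array([ray(c,u*k,v*k,.014)for u,v in q]); print(nm,w.round(4).tolist(),w.mean(0))
E
```

```text
z hist (array([986, 302, 564,  40,  13,  55,  21,   7,  13,   7,  19,  35, 760,
       634,  12,  25,  91,   4,   0]), array([0.   , 0.005, 0.01 , 0.015, 0.02 , 0.025, 0.03 , 0.035, 0.04 ,
       0.045, 0.05 , 0.055, 0.06 , 0.065, 0.07 , 0.075, 0.08 , 0.085,
       0.09 , 0.095]))
bar 139 [0.52137442 0.03643344 0.21547983] 1.1163973203647626 0.08180657203541886
(472.1924743652344, 15.98809814453125) (197.0635986328125, 24.272445678710938) 21.21308708190918
bar dir deg -162.0019098310986
roof circ ((483.9012451171875, 21.822656631469727), 112.09295654296875) 0.07824154406915707
cells [ 7  9  9 10 69] [ 0.45549662 -0.24253726  0.0115    ] [ 0.45550236 -0.24254236  0.01147735]
cells [30 12  7  8 38] [ 0.45117532 -0.29075121  0.0115    ] [ 0.45136831 -0.29146011  0.0087249 ]
steel [[0.5719, 0.3848, 0.014], [0.577, 0.2252, 0.014], [0.4144, 0.2096, 0.014], [0.4063, 0.3717, 0.014]] [0.4923977  0.29782785 0.014     ]
celltray [[0.5187, -0.1959, 0.014], [0.5324, -0.3126, 0.014], [0.3826, -0.3301, 0.014], [0.365, -0.2128, 0.014]] [ 0.44966967 -0.262846    0.014     ]
```

```bash
python3 - <<'E'
from h import *
c=dict(np.load('t0.npz')); P=pts(c); k=1/1.5625
b=(slice(int(240*k),int(350*k)),slice(int(330*k),int(440*k))); p=P[b].reshape(-1,3); p=p[(p[:,2]<.095)]
for lo,hi in((.076,.09),(.058,.09),(.006,.09)):
    q=p[(p[:,2]>lo)&(p[:,2]<hi)]; (cx,sz,a)=cv2.minAreaRect((q[:,:2]*1000).astype(np.float32))
    e,v=np.linalg.eigh(np.cov(q[:,:2].T)); print(cx,sz,a,'dir',np.degrees(np.arctan2(v[1,1],v[0,1])),cv2.minEnclosingCircle((q[:,:2]*1000).astype(np.float32)),np.median(q[:,2]))
s=observe(); R=Ro.from_euler('xyz',s['tool_rot'],degrees=True).as_matrix()
print(R.round(3)); print('delta cm',R.T@(np.array([.50,.026,.20])-s['tcp_pos'])*100)
print(grab('wrist')['tool_from_camera'].round(3))
E
```

```text
(543.3055419921875, 43.183143615722656) (44.49139404296875, 11.892653465270996) 41.251792907714844 dir -138.36222591461834 ((543.7781372070312, 42.887123107910156), 22.416513442993164) 0.08164383344111215
(544.103515625, 42.48166275024414) (95.66157531738281, 95.34510040283203) 0.47658711671829224 dir -174.1499096871622 ((543.6640625, 43.69950866699219), 48.90166091918945) 0.06498280109079069
(542.501220703125, 35.269710540771484) (144.0178985595703, 139.98678588867188) 88.95697021484375 dir 128.1539569877374 ((530.7910766601562, 30.0231990814209), 84.46461486816406) 0.06304764391124551
[[-0.961  0.276 -0.   ]
 [ 0.276  0.961 -0.001]
 [-0.    -0.001 -1.   ]]
delta cm [-47.33757579 -41.16654417   0.92004743]
[[ 0.    -0.954 -0.3    0.076]
 [ 1.    -0.     0.001 -0.001]
 [-0.001 -0.3    0.954 -0.164]
 [ 0.     0.     0.     1.   ]]
```

The cap is at (0.544, 0.043) with its bar at 41.5° and the bar top at z 0.082. I'll move above it.

```bash
python3 -m pendant '[{"hand":1,"delta_pos":[-3.65,-2.73,0],"angular":[0,0,0]},{"hand":1,"delta_pos":[-3.65,-2.73,0],"angular":[0,0,0]},{"hand":1,"delta_pos":[-3.65,-2.73,0],"angular":[0,0,0]},{"hand":1,"delta_pos":[-3.65,-2.73,0],"angular":[0,0,0]},{"hand":1,"delta_pos":[-3.65,-2.73,0],"angular":[0,0,0]},{"hand":1,"delta_pos":[-3.65,-2.73,0],"angular":[0,0,0]},{"hand":1,"delta_pos":[-3.65,-2.73,0],"angular":[0,0,0]},{"hand":1,"delta_pos":[-3.65,-2.73,0],"angular":[0,0,0]},{"hand":1,"delta_pos":[-3.65,-2.73,0],"angular":[0,0,0]},{"hand":1,"delta_pos":[-3.65,-2.73,0],"angular":[0,0,0]},{"hand":1,"delta_pos":[-3.65,-2.73,0],"angular":[0,0,0]},{"hand":1,"delta_pos":[-3.65,-2.73,0],"angular":[0,0,0]}]'
python3 -m pendant '[{"hand":1,"delta_pos":[-3.65,-2.73,0],"angular":[0,0,0]},{"hand":1,"delta_pos":[-3.65,-2.73,0],"angular":[0,0,0]},{"hand":1,"delta_pos":[0,0,0],"angular":[0,0,8.5]},{"hand":1,"delta_pos":[0,0,0],"angular":[0,0,8.5]},{"hand":1,"delta_pos":[0,0,0],"angular":[0,0,8.5]},{"hand":1,"delta_pos":[0,0,0],"angular":[0,0,8.5]},{"hand":1,"delta_pos":[0,0,0],"angular":[0,0,8.5]},{"hand":1,"delta_pos":[0,0,0],"angular":[0,0,8.5]},{"hand":1,"delta_pos":[0,0,0],"angular":[0,0,8.5]},{"hand":1,"delta_pos":[0,0,0],"angular":[0,0,8.5]},{"hand":1,"delta_pos":[0,0,0],"angular":[0,0,8.5]}]'
python3 -c "
from h import *
s=observe();print(s['joint_pos'],s['tcp_pos'],s['tool_rot'])"
```

```text
time: 1.35
tcp_pos: [0.4901, 0.115, 0.2092]
tool_rot: [-180.0, -0.0, 164.0]
wrist_force: [1.0, 1.7, 0.2]
opening: 0.0858
time: 2.45
tcp_pos: [0.5443, 0.0442, 0.2091]
tool_rot: [-180.0, 0.0, 87.1]
wrist_force: [0.6, 0.4, -0.0]
opening: 0.0857
[-16.19724442  38.95849852  15.66212618  91.5158349  -12.55997962
  51.27620726   1.15892352] [0.54427699 0.04418606 0.20908591] [-1.79984926e+02  6.75299701e-03  8.71200020e+01]
```

```bash
python3 -m pendant '[{"hand":1,"delta_pos":[0,0,0],"angular":[0,0,8.5]},{"hand":1,"delta_pos":[0,0,0],"angular":[0,0,8.5]},{"hand":1,"delta_pos":[0,0,0],"angular":[0,0,8.5]},{"hand":1,"delta_pos":[0,0,0],"angular":[0,0,8.5]},{"hand":1,"delta_pos":[0,0,0],"angular":[0,0,8.5]},{"hand":1,"delta_pos":[0,0,0],"angular":[0,0,3.1]},{"hand":1,"delta_pos":[0,0,0],"angular":[0,0,0]}]'
python3 - <<'E'
from h import *
s=observe();print(s['joint_pos'],s['tcp_pos'],s['tool_rot'])
c=grab('wrist','w1.png');P=pts(c).reshape(-1,3)
near=np.hypot(P[:,0]-.544,P[:,1]-.0435)<.055
for lo,hi in((.075,.09),(.058,.09)):
    q=P[near&(P[:,2]>lo)&(P[:,2]<hi)]; (cx,sz,a)=cv2.minAreaRect((q[:,:2]*1000).astype(np.float32))
    e,v=np.linalg.eigh(np.cov(q[:,:2].T)); print(len(q),cx,sz,a,'dir',np.degrees(np.arctan2(v[1,1],v[0,1])),np.median(q[:,2]))
E
```

```text
time: 3.15
tcp_pos: [0.5442, 0.0443, 0.209]
tool_rot: [-180.0, 0.0, 41.8]
wrist_force: [-0.1, -0.2, -0.0]
opening: 0.0855
[-22.99123402  41.08770826  29.4843517   91.7373085  -23.69150507
  53.53164845 -33.4480503 ] [0.54424528 0.04431392 0.20897201] [-1.79996641e+02  3.45383551e-02  4.18345601e+01]
407 (546.31396484375, 42.535888671875) (45.26933288574219, 11.527116775512695) 42.26895523071289 dir -139.01994144088096 0.08128404094740088
5062 (546.271728515625, 42.40156173706055) (95.13441467285156, 95.20336151123047) 43.38288116455078 dir 83.46020312237445 0.06468178363772431
```

View pics/w1.png

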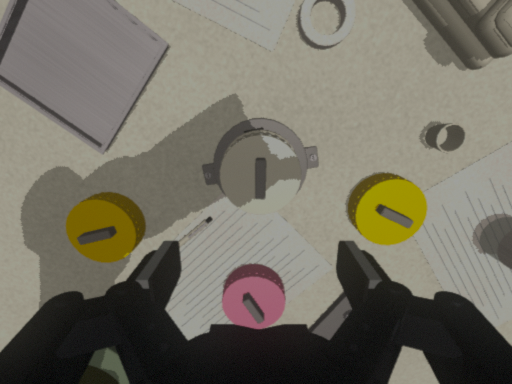

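```bash
python3 -m pendant '[{"hand":0,"delta_pos":[0,0.15,4],"angular":[0,0,0]},{"hand":-0.2,"delta_pos":[0,0,4],"angular":[0,0,0]},{"hand":-0.2,"delta_pos":[0,0,4],"angular":[0,0,0]},{"hand":-0.2,"delta_pos":[0,0,1.5],"angular":[0,0,0]},{"hand":-0.2,"delta_pos":[0,0,0.5],"angular":[0,0,0]},{"hand":-1,"delta_pos":[0,0,0],"angular":[0,0,0]},{"hand":-1,"delta_pos":[0,0,0],"angular":[0,0,0]},{"hand":-1,"delta_pos":[0,0,0],"angular":[0,0,0]},{"hand":-1,"delta_pos":[0,0,0],"angular":[0,0,0]},{"hand":-1,"delta_pos":[0,0,0],"angular":[0,0,0]},{"hand":-1,"delta_pos":[0,0,0],"angular":[0,0,0]}]'
```

```text
time: 4.3
tcp_pos: [0.5454, 0.0431, 0.0694]
tool_rot: [180.0, -0.0, 41.9]
wrist_force: [0.2, 1.8, 0.1]
opening: 0.0002
```

```bash
python3 - <<'E'
from h import *
s=observe();print(s['opening'],s['tcp_pos'],s['wrist_force'],s['torque'])
c=grab('side'); im=c['frame'][130:240,190:330,::-1]
w=grab('wrist')['frame'][:,:,::-1]
im=cv2.resize(im,(489,384),interpolation=cv2.INTER_CUBIC)
cv2.imwrite('pics/g1.png',cv2.resize(np.hstack([im,w]),(800,307)))
E
```

```text
0.00019949589239027347 [0.54541937 0.04307758 0.0694134 ] [0.17653207 1.76942649 0.11132976] [ 0.01250306  0.00196965 -0.01767742]
```

View pics/g1.png

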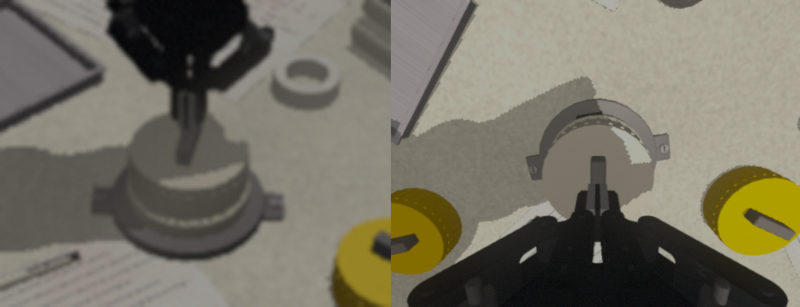

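```bash
python3 - <<'E'
from h import *
a=grab('side');c=grab('wrist')
im=cv2.resize(a['frame'][140:205,230:290,::-1],(390,422),interpolation=cv2.INTER_CUBIC)
w=cv2.resize(c['frame'][180:335,190:330,::-1],(381,422),interpolation=cv2.INTER_CUBIC)
cv2.imwrite('pics/g2.png',np.clip(np.hstack([im,w])*1.7,0,255).astype(np.uint8))
P=pts(c)
for v in range(190,330,10): print(v,P[v,262].round(3),P[v,259].round(3),P[v,245].round(3))
E
```

```text
190 [0.566 0.057 0.065] [0.565 0.059 0.065] [0.559 0.066 0.065]
200 [0.564 0.056 0.078] [0.563 0.057 0.078] [0.554 0.061 0.064]
210 [0.561 0.053 0.082] [0.559 0.054 0.082] [0.548 0.057 0.065]
220 [0.556 0.048 0.081] [0.555 0.05  0.082] [0.543 0.052 0.064]
230 [0.556 0.048 0.096] [0.554 0.049 0.095] [0.537 0.047 0.065]
240 [0.555 0.048 0.107] [0.554 0.049 0.107] [0.546 0.053 0.1  ]
250 [0.555 0.048 0.118] [0.554 0.049 0.118] [0.55  0.054 0.118]
260 [0.555 0.048 0.127] [0.555 0.05  0.127] [0.55  0.054 0.127]
270 [0.552 0.045 0.128] [0.551 0.047 0.128] [0.551 0.054 0.136]
280 [0.548 0.042 0.129] [0.547 0.043 0.128] [0.552 0.055 0.144]
290 [0.545 0.039 0.129] [0.543 0.039 0.128] [0.552 0.054 0.15 ]
300 [0.54  0.035 0.128] [0.539 0.036 0.128] [0.556 0.057 0.161]
310 [ 0.454 -0.045 -0.001] [ 0.452 -0.043 -0.   ] [0.553 0.055 0.161]
320 [ 0.444 -0.054 -0.001] [ 0.442 -0.052 -0.001] [0.551 0.053 0.162]
```

View pics/g2.png

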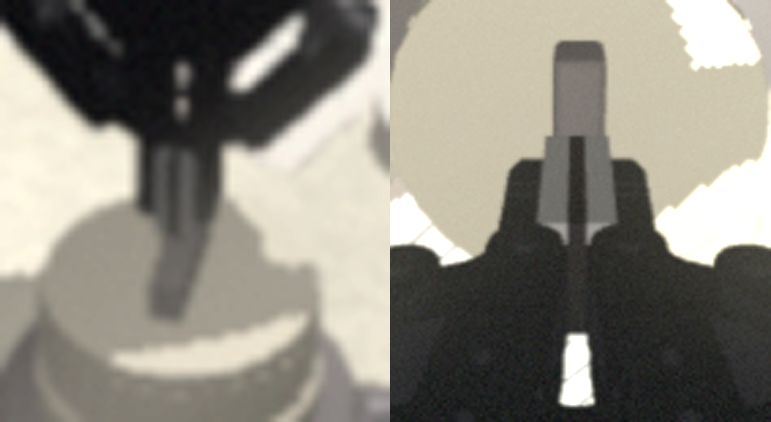

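The shut pads look to be sitting above the bar: their tips are near z 0.09, higher than the TCP reading implies. I'll open partly and lower in small steps, watching the force.

```bash
python3 -m pendant '[{"hand":-0.3,"delta_pos":[0,0,0],"angular":[0,0,0]},{"hand":-0.3,"delta_pos":[0,0,0],"angular":[0,0,0]},{"hand":-0.3,"delta_pos":[0,0,0],"angular":[0,0,0]},{"hand":-0.3,"delta_pos":[0,0,0.3],"angular":[0,0,0]},{"hand":-0.3,"delta_pos":[0,0,0.2],"angular":[0,0,0]},{"hand":-0.3,"delta_pos":[0,0,0],"angular":[0,0,0]}]'
python3 - <<'E'
from h import *
c=grab('wrist','g3.png');P=pts(c)
T=Ro.from_euler('xyz',observe()['tool_rot'],degrees=True).as_matrix();L=(P-observe()['tcp_pos'])@T
np.set_printoptions(suppress=True)
m=(np.abs(L[...,0])<.014)&(np.abs(L[...,1])<.05)&(P[...,2]>.07)
for y0 in range(-40,40,5):
    q=m&(L[...,1]>y0/1e3)&(L[...,1]<=(y0+5)/1e3); 
    if q.sum(): print(y0,q.sum(),'z min/max',P[q][:,2].min().round(4),P[q][:,2].max().round(4),'x',L[q][:,0].min().round(3),L[q][:,0].max().round(3))
E
```

```text
time: 5.1
tcp_pos: [0.5452, 0.043, 0.0639]
tool_rot: [-180.0, 0.0, 41.9]
wrist_force: [-1.1, 0.3, -0.5]
opening: 0.0301
-40 1364 z min/max 0.1276 0.1538 x -0.013 0.014
-35 751 z min/max 0.1253 0.1768 x -0.013 0.013
-30 589 z min/max 0.0937 0.1789 x 0.001 0.013
-25 829 z min/max 0.0893 0.1787 x 0.006 0.014
-20 857 z min/max 0.0889 0.1669 x -0.012 0.014
-15 536 z min/max 0.0852 0.1646 x -0.011 0.014
-10 870 z min/max 0.1567 0.1789 x 0.009 0.013
-5 1302 z min/max 0.0786 0.1787 x -0.014 0.014
0 1370 z min/max 0.0799 0.179 x -0.014 0.014
5 1190 z min/max 0.0778 0.1786 x -0.014 0.014
10 213 z min/max 0.1497 0.1746 x 0.003 0.014
15 1102 z min/max 0.0852 0.1671 x -0.012 0.014
20 706 z min/max 0.0886 0.1784 x 0.006 0.014
25 841 z min/max 0.0922 0.1791 x 0.006 0.014
30 529 z min/max 0.125 0.1776 x -0.008 0.01
35 1183 z min/max 0.1273 0.1492 x -0.013 0.014
```

View pics/g3.png

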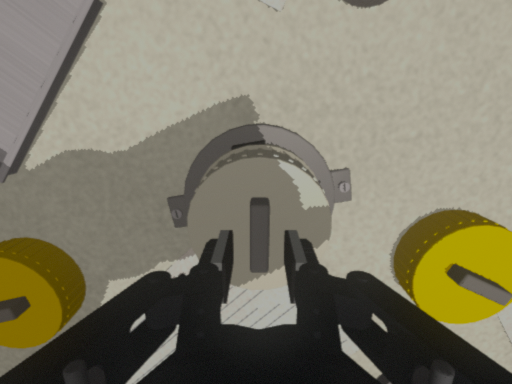

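```bash
python3 -m pendant '[{"hand":-0.3,"delta_pos":[0,0,0.5],"angular":[0,0,0]},{"hand":-0.3,"delta_pos":[0,0,0.4],"angular":[0,0,0]},{"hand":-0.3,"delta_pos":[0,0,0.2],"angular":[0,0,0]},{"hand":-0.3,"delta_pos":[0,0,0],"angular":[0,0,0]}]'; python3 -m pendant '[{"hand":-1,"delta_pos":[0,0,0],"angular":[0,0,0]},{"hand":-1,"delta_pos":[0,0,0],"angular":[0,0,0]},{"hand":-1,"delta_pos":[0,0,0],"angular":[0,0,0]},{"hand":-1,"delta_pos":[0,0,0],"angular":[0,0,0]}]'
```

```text
time: 5.55
tcp_pos: [0.5452, 0.043, 0.0528]
tool_rot: [-180.0, 0.0, 41.9]
wrist_force: [-0.4, -0.6, 1.2]
opening: 0.0299
time: 5.95
tcp_pos: [0.5454, 0.043, 0.0534]
tool_rot: [180.0, -0.0, 41.9]
wrist_force: [0.0, -0.8, 3.2]
opening: 0.0097
```

Gripped (opening 9.7 mm). Now unscrewing counter-clockwise while climbing.

```bash
python3 -m pendant '[{"hand":-1,"delta_pos":[0,0,-0.03],"angular":[0,0,-8.5]},{"hand":-1,"delta_pos":[0,0,-0.03],"angular":[0,0,-8.5]},{"hand":-1,"delta_pos":[0,0,-0.032],"angular":[0,0,-8.5]},{"hand":-1,"delta_pos":[0,0,-0.032],"angular":[0,0,-8.5]}]'; python3 -m pendant '[{"hand":-1,"delta_pos":[0,0,-0.032],"angular":[0,0,-8.5]},{"hand":-1,"delta_pos":[0,0,-0.032],"angular":[0,0,-8.5]},{"hand":-1,"delta_pos":[0,0,-0.032],"angular":[0,0,-8.5]},{"hand":-1,"delta_pos":[0,0,-0.032],"angular":[0,0,-8.5]},{"hand":-1,"delta_pos":[0,0,-0.032],"angular":[0,0,-8.5]},{"hand":-1,"delta_pos":[0,0,-0.032],"angular":[0,0,-8.5]},{"hand":-1,"delta_pos":[0,0,-0.032],"angular":[0,0,-8.5]},{"hand":-1,"delta_pos":[0,0,-0.032],"angular":[0,0,-8.5]}]'
python3 -c "
from h import *
s=observe();print(s['joint_pos'],s['torque'])"
```

```text
time: 6.35
tcp_pos: [0.5455, 0.0431, 0.0546]
tool_rot: [180.0, -0.0, 76.2]
wrist_force: [-1.0, 0.5, 2.5]
opening: 0.0093
time: 7.15
tcp_pos: [0.5454, 0.0429, 0.0572]
tool_rot: [-180.0, 0.0, 144.2]
wrist_force: [-1.4, 0.1, 1.6]
opening: 0.0097
[-5.27160715 50.88158785 -4.93012872 99.73850146  7.76505337 29.69927698
 39.0543388 ] [-0.0676204   0.13267454 -0.20565658]
```

```bash
python3 -m pendant '[{"hand":-1,"delta_pos":[0,0,-0.032],"angular":[0,0,-8.5]},{"hand":-1,"delta_pos":[0,0,-0.032],"angular":[0,0,-8.5]},{"hand":-1,"delta_pos":[0,0,-0.032],"angular":[0,0,-8.5]},{"hand":-1,"delta_pos":[0,0,-0.032],"angular":[0,0,-8.5]},{"hand":-1,"delta_pos":[0,0,-0.032],"angular":[0,0,-8.5]},{"hand":-1,"delta_pos":[0,0,-0.032],"angular":[0,0,-8.5]},{"hand":-1,"delta_pos":[0,0,-0.032],"angular":[0,0,-8.5]},{"hand":-1,"delta_pos":[0,0,-0.032],"angular":[0,0,-8.5]},{"hand":-1,"delta_pos":[0,0,-0.032],"angular":[0,0,-8.5]},{"hand":-1,"delta_pos":[0,0,-0.032],"angular":[0,0,-8.5]},{"hand":-1,"delta_pos":[0,0,-0.032],"angular":[0,0,-8.5]}]'
python3 - <<'E'
from h import *
s=observe();print(s['joint_pos'],s['torque'])
a=grab('side');c=grab('wrist')
P=pts(c);
im=cv2.resize(a['frame'][120:230,200:320,::-1],(418,384),interpolation=cv2.INTER_CUBIC)
cv2.imwrite('pics/u1.png',np.clip(cv2.resize(np.hstack([im,c['frame'][:,:,::-1]]),(800,330))*1.5,0,255).astype(np.uint8))
q=P.reshape(-1,3);q=q[(np.hypot(q[:,0]-.545,q[:,1]-.043)<.046)&(q[:,2]>.05)&(q[:,2]<.08)];print(np.histogram(q[:,2],bins=np.arange(.05,.082,.002)))
E
```

```text
time: 8.25
tcp_pos: [0.5455, 0.0428, 0.0607]
tool_rot: [-180.0, -0.0, -122.3]
wrist_force: [0.6, 0.2, 1.9]
opening: 0.0097
[  7.50185333  52.99394961 -29.89738141  99.19402581  39.51206758
  38.77714615 103.36930085] [-0.09080246  0.03609756 -0.16755244]
(array([   0,    0,    0,    0,    0,    0,    0,    0,    0,    4, 5262,
       4884,   27,   22,   23]), array([0.05 , 0.052, 0.054, 0.056, 0.058, 0.06 , 0.062, 0.064, 0.066,
       0.068, 0.07 , 0.072, 0.074, 0.076, 0.078, 0.08 ]))
```

View pics/u1.png

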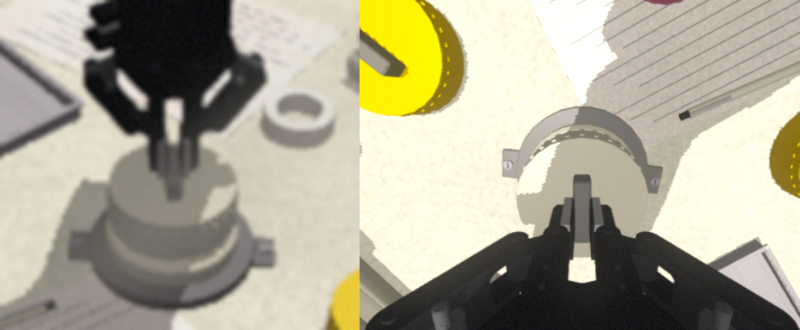

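```bash
python3 -m pendant '[{"hand":-1,"delta_pos":[0,0,-0.032],"angular":[0,0,-8.5]},{"hand":-1,"delta_pos":[0,0,-0.032],"angular":[0,0,-8.5]},{"hand":-1,"delta_pos":[0,0,-0.032],"angular":[0,0,-8.5]},{"hand":-1,"delta_pos":[0,0,-0.032],"angular":[0,0,-8.5]},{"hand":-1,"delta_pos":[0,0,-0.032],"angular":[0,0,-8.5]}]'
python3 -c "
from h import *
s=observe();print(s['joint_pos'],s['torque'])"
```

```text
time: 8.85
tcp_pos: [0.5454, 0.043, 0.0622]
tool_rot: [-180.0, -0.0, -80.1]
wrist_force: [-0.3, -0.2, 3.1]
opening: 0.0096
[ 12.66518675  55.42106846 -41.02625223  98.96478133  49.3800258
  45.42232312 136.99282387] [-0.09256754 -0.07892743 -0.18999516]
```

```bash
python3 -m pendant '[{"hand":0.6,"delta_pos":[0,0,0],"angular":[0,0,0]},{"hand":0.6,"delta_pos":[0,0,0],"angular":[0,0,0]},{"hand":0.6,"delta_pos":[0,0,0],"angular":[0,0,0]},{"hand":0.6,"delta_pos":[0,0,-4],"angular":[0,0,0]},{"hand":0.6,"delta_pos":[0,0,0],"angular":[0,0,8.5]},{"hand":0.6,"delta_pos":[0,0,0],"angular":[0,0,8.5]},{"hand":0.6,"delta_pos":[0,0,0],"angular":[0,0,8.5]},{"hand":0.6,"delta_pos":[0,0,0],"angular":[0,0,8.5]},{"hand":0.6,"delta_pos":[0,0,0],"angular":[0,0,8.5]},{"hand":0.6,"delta_pos":[0,0,0],"angular":[0,0,8.5]},{"hand":0.6,"delta_pos":[0,0,0],"angular":[0,0,8.5]},{"hand":0.6,"delta_pos":[0,0,0],"angular":[0,0,8.5]}]'; python3 -m pendant '[{"hand":0.6,"delta_pos":[0,0,0],"angular":[0,0,8.5]},{"hand":0.6,"delta_pos":[0,0,0],"angular":[0,0,8.5]},{"hand":0.6,"delta_pos":[0,0,0],"angular":[0,0,8.5]},{"hand":0.6,"delta_pos":[0,0,0],"angular":[0,0,8.5]},{"hand":0.6,"delta_pos":[0,0,0],"angular":[0,0,8.5]},{"hand":0.6,"delta_pos":[0,0,0],"angular":[0,0,8.5]},{"hand":0.6,"delta_pos":[0,0,0],"angular":[0,0,8.5]},{"hand":0.6,"delta_pos":[0,0,0],"angular":[0,0,8.5]},{"hand":0.6,"delta_pos":[0,0,0],"angular":[0,0,8.5]},{"hand":0.6,"delta_pos":[0,0,0],"angular":[0,0,8.5]},{"hand":-0.2,"delta_pos":[0,0,0],"angular":[0,0,8.5]},{"hand":-0.2,"delta_pos":[0,0,0],"angular":[0,0,8.5]}]'
python3 - <<'E'
from h import *
s=observe();print(s['joint_pos'])
P=pts(grab('wrist')).reshape(-1,3)
q=P[(np.hypot(P[:,0]-.545,P[:,1]-.043)<.03)&(P[:,2]>.08)&(P[:,2]<.096)]
(cx,sz,a)=cv2.minAreaRect((q[:,:2]*1000).astype(np.float32));print(len(q),cx,sz,a,np.median(q[:,2]))
E
```

```text
time: 10.05
tcp_pos: [0.5454, 0.0431, 0.1022]
tool_rot: [-180.0, 0.0, -148.7]
wrist_force: [0.0, 0.8, -0.2]
opening: 0.0681
time: 11.25
tcp_pos: [0.5456, 0.0432, 0.1024]
tool_rot: [179.9, 0.0, 109.3]
wrist_force: [0.4, -0.1, -0.3]
opening: 0.0402
[-9.42837653 46.76195269  2.9509695  98.18789417 -3.71106775 35.08932926
 14.93730822]
1060 (545.8692626953125, 42.804847717285156) (12.101280212402344, 45.88578414916992) 10.742074966430664 0.09025513086483966
```

```bash
python3 -m pendant '[{"hand":-0.2,"delta_pos":[0,0,0],"angular":[0,0,8.5]},{"hand":-0.2,"delta_pos":[0,0,2],"angular":[0,0,0]},{"hand":-0.2,"delta_pos":[0,0,1.5],"angular":[0,0,0]},{"hand":-0.2,"delta_pos":[0,0,0.5],"angular":[0,0,0]},{"hand":-1,"delta_pos":[0,0,0],"angular":[0,0,0]},{"hand":-1,"delta_pos":[0,0,0],"angular":[0,0,0]},{"hand":-1,"delta_pos":[0,0,0],"angular":[0,0,0]},{"hand":-1,"delta_pos":[0,0,0],"angular":[0,0,0]}]'; python3 -m pendant '[{"hand":-1,"delta_pos":[0,0,-0.032],"angular":[0,0,-8.5]},{"hand":-1,"delta_pos":[0,0,-0.032],"angular":[0,0,-8.5]},{"hand":-1,"delta_pos":[0,0,-0.032],"angular":[0,0,-8.5]},{"hand":-1,"delta_pos":[0,0,-0.032],"angular":[0,0,-8.5]},{"hand":-1,"delta_pos":[0,0,-0.032],"angular":[0,0,-8.5]},{"hand":-1,"delta_pos":[0,0,-0.032],"angular":[0,0,-8.5]},{"hand":-1,"delta_pos":[0,0,-0.032],"angular":[0,0,-8.5]},{"hand":-1,"delta_pos":[0,0,-0.03],"angular":[0,0,-8.5]}]';python3 -m pendant '[{"hand":-1,"delta_pos":[0,0,-0.3],"angular":[0,0,0]},{"hand":-1,"delta_pos":[0,0,-0.3],"angular":[0,0,0]}]'
```

```text
time: 12.1
tcp_pos: [0.5457, 0.043, 0.0627]
tool_rot: [179.9, 0.0, 101.4]
wrist_force: [-0.3, -1.1, 1.8]
opening: 0.0099
time: 12.9
tcp_pos: [0.5458, 0.043, 0.0652]
tool_rot: [180.0, 0.1, 169.7]
wrist_force: [-0.3, 0.1, 1.2]
opening: 0.0095
time: 13.1
tcp_pos: [0.5453, 0.0429, 0.071]
tool_rot: [-180.0, -0.0, 169.1]
wrist_force: [-1.0, 0.5, -1.2]
opening: 0.0096
```

```bash
python3 -m pendant '[{"hand":-1,"delta_pos":[0,0,-4],"angular":[0,0,0]},{"hand":-1,"delta_pos":[0,0,-4],"angular":[0,0,0]},{"hand":-1,"delta_pos":[0,0,-1],"angular":[0,0,0]},{"hand":-1,"delta_pos":[1.68,4,0],"angular":[0,0,0]},{"hand":-1,"delta_pos":[1.68,4,0],"angular":[0,0,0]},{"hand":-1,"delta_pos":[1.68,4,0],"angular":[0,0,0]},{"hand":-1,"delta_pos":[1.68,4,0],"angular":[0,0,0]},{"hand":-1,"delta_pos":[1.68,4,0],"angular":[0,0,0]},{"hand":-1,"delta_pos":[1.68,4,0],"angular":[0,0,0]},{"hand":-1,"delta_pos":[0,0,0],"angular":[0,0,0]},{"hand":-1,"delta_pos":[0,0,0],"angular":[0,0,0]}]'
python3 - <<'E'
from h import *
t=grab('top'); s=grab('side')
w=cv2.resize(t['frame'][120:300,70:300,::-1],(478,375),interpolation=cv2.INTER_CUBIC)
im=cv2.resize(s['frame'][60:270,100:320,::-1],(392,375),interpolation=cv2.INTER_CUBIC)
cv2.imwrite('pics/l1.png',np.clip(cv2.resize(np.hstack([w,im]),(800,345))*1.4,0,255).astype(np.uint8))
E
```

```text
time: 14.2
tcp_pos: [0.49, 0.2982, 0.1603]
tool_rot: [-180.0, -0.0, 169.3]
wrist_force: [0.5, -1.2, -0.7]
opening: 0.0096
```

View pics/l1.png

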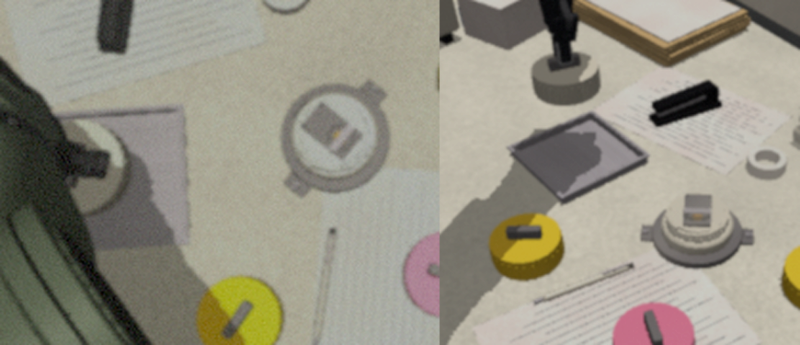

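The cap is off and over the tray, and the logger's deck and strap are exposed. I'll lower it and let go.

```bash
python3 -m pendant '[{"hand":-1,"delta_pos":[0,0,4],"angular":[0,0,0]},{"hand":-1,"delta_pos":[0,0,4],"angular":[0,0,0]},{"hand":-1,"delta_pos":[0,0,3],"angular":[0,0,0]},{"hand":-1,"delta_pos":[0,0,1],"angular":[0,0,0]},{"hand":-1,"delta_pos":[0,0,0.7],"angular":[0,0,0]},{"hand":-1,"delta_pos":[0,0,0.3],"angular":[0,0,0]}]';python3 -m pendant '[{"hand":-1,"delta_pos":[0,0,0.2],"angular":[0,0,0]},{"hand":-1,"delta_pos":[0,0,0],"angular":[0,0,0]}]'
```

```text
time: 14.9
tcp_pos: [0.4911, 0.2974, 0.0313]
tool_rot: [180.0, 0.0, 169.3]
wrist_force: [0.3, -0.2, 0.4]
opening: 0.0097
time: 15.1
tcp_pos: [0.491, 0.2976, 0.0294]
tool_rot: [180.0, 0.0, 169.4]
wrist_force: [-0.4, 0.0, -0.7]
opening: 0.0096
```

```bash
python3 -m pendant '[{"hand":-1,"delta_pos":[0,0,0.1],"angular":[0,0,0]},{"hand":-1,"delta_pos":[0,0,0.1],"angular":[0,0,0]},{"hand":-1,"delta_pos":[0,0,0],"angular":[0,0,0]}]'; python3 -m pendant '[{"hand":0.2,"delta_pos":[0,0,0],"angular":[0,0,0]},{"hand":0.2,"delta_pos":[0,0,0],"angular":[0,0,0]},{"hand":0.2,"delta_pos":[0,0,0],"angular":[0,0,0]},{"hand":0.2,"delta_pos":[0,0,0],"angular":[0,0,0]},{"hand":0.2,"delta_pos":[0,0,-4],"angular":[0,0,0]},{"hand":0.2,"delta_pos":[0,0,-5],"angular":[0,0,0]},{"hand":0.2,"delta_pos":[0,0,-5],"angular":[0,0,0]},{"hand":0.2,"delta_pos":[0,0,-4],"angular":[0,0,0]}]'
python3 - <<'E'
from h import *
c=grab('wrist');P=pts(c).reshape(-1,3)
n=np.hypot(P[:,0]-.491,P[:,1]-.298)<.06
for lo,hi in((.048,.07),(.028,.07)):
    q=P[n&(P[:,2]>lo)&(P[:,2]<hi)];(cx,sz,a)=cv2.minAreaRect((q[:,:2]*1000).astype(np.float32));print(len(q),cx,sz,a,np.median(q[:,2]))
s=observe();print(s['joint_pos'],s['tcp_pos'],s['tool_rot'])
E
```

```text
time: 15.4
tcp_pos: [0.4906, 0.2975, 0.0267]
tool_rot: [-180.0, 0.0, 169.4]
wrist_force: [0.0, -0.3, -0.6]
opening: 0.01
time: 16.2
tcp_pos: [0.4906, 0.2976, 0.2096]
tool_rot: [179.9, 0.1, 169.4]
wrist_force: [-0.2, -0.4, -0.2]
opening: 0.0511
353 (491.1066589355469, 297.7320861816406) (11.072925567626953, 45.82581329345703) 79.13323211669922 0.053972582408108594
4374 (490.4217224121094, 296.9136962890625) (95.71800994873047, 96.19348907470703) 80.8293228149414 0.03742775924642869
[-27.06137927  40.30294792 -14.64442284  84.76987887  11.42508844
  55.90130603  34.63948303] [0.49212792 0.29875457 0.21500435] [179.6538767    0.33999201 169.35369856]
```

```bash
python3 -m pendant '[{"hand":0.2,"delta_pos":[-1.68,-4,0],"angular":[0,0,0]},{"hand":0.2,"delta_pos":[-1.68,-4,0],"angular":[0,0,0]},{"hand":0.2,"delta_pos":[-1.68,-4,0],"angular":[0,0,0]},{"hand":0.2,"delta_pos":[-1.68,-4,0],"angular":[0,0,0]},{"hand":0.2,"delta_pos":[-1.68,-4,0],"angular":[0,0,0]},{"hand":0.2,"delta_pos":[-1.68,-4,0],"angular":[0,0,0]},{"hand":0.2,"delta_pos":[0,0,0],"angular":[0,0,0]},{"hand":0.2,"delta_pos":[0,0,0],"angular":[0,0,0]}]'
python3 - <<'E'
from h import *
s=observe();print(s['tcp_pos'],s['tool_rot'])
for nm in('wrist','top'):
    c=grab(nm);P=pts(c)
    if nm=='wrist': cv2.imwrite('pics/d1.png',np.clip(cv2.resize(c['frame'][:,:,::-1],(800,600))*1.4,0,255).astype(np.uint8)); np.savez('w_deck.npz',**{k:np.array(v) for k,v in c.items()})
    q=P.reshape(-1,3);n=np.hypot(q[:,0]-.545,q[:,1]-.043)<.045
    for lo,hi in((.0475,.07),(.0575,.068)):
        r=q[n&(q[:,2]>lo)&(q[:,2]<hi)];
        if len(r)<5: continue
        (cx,sz,a)=cv2.minAreaRect((r[:,:2]*1000).astype(np.float32));print(nm,len(r),cx,sz,a,np.median(r[:,2]),r.mean(0))
E
```

```text
time: 17.05
tcp_pos: [0.5453, 0.0426, 0.2066]
tool_rot: [180.0, -0.0, 169.3]
wrist_force: [0.3, 0.7, -0.5]
opening: 0.0513
[0.54532357 0.04257702 0.20656032] [ 1.79995031e+02 -1.32530050e-02  1.69284507e+02]
wrist 1368 (550.3270874023438, 43.511192321777344) (63.573890686035156, 75.13347625732422) 55.43201446533203 0.04958426655754783 [0.54812779 0.04570906 0.05154916]
wrist 261 (538.0784301757812, 32.40083312988281) (10.09947681427002, 36.46938705444336) 51.47784423828125 0.06087293455300291 [0.53786011 0.03254093 0.06082456]
```

View pics/d1.png

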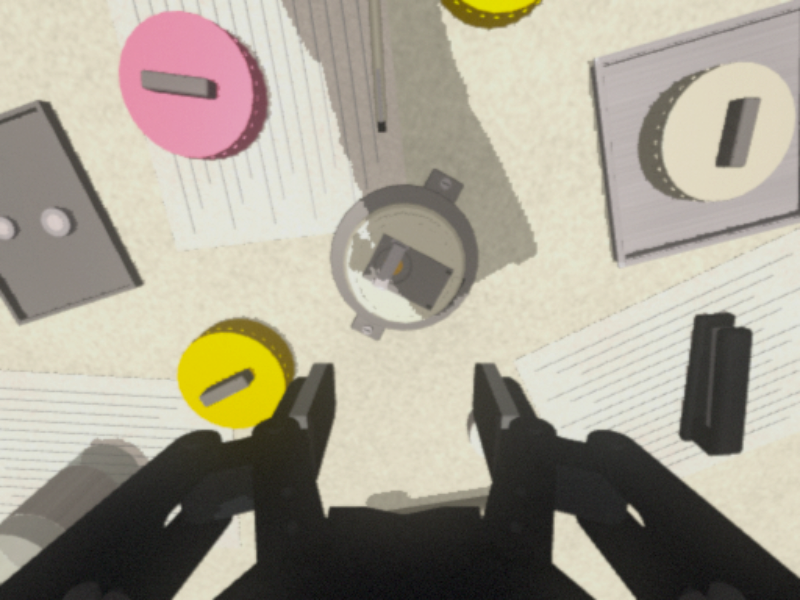

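The deck is clear: strap centre (0.538, 0.0325), logger x axis at 51.5°, pocket ≈ (0.5395, 0.035), landing ≈ (0.557, 0.057). On to the cells.

```bash
python3 -m pendant '[{"hand":-0.34,"delta_pos":[0.51,-4.24,0],"angular":[0,0,0]},{"hand":-0.34,"delta_pos":[0.51,-4.24,0],"angular":[0,0,0]},{"hand":-0.34,"delta_pos":[0.51,-4.24,0],"angular":[0,0,0]},{"hand":-0.34,"delta_pos":[0.51,-4.24,0],"angular":[0,0,0]},{"hand":-0.34,"delta_pos":[0.51,-4.24,0],"angular":[0,0,0]},{"hand":-0.34,"delta_pos":[0.51,-4.24,0],"angular":[0,0,0]},{"hand":-0.34,"delta_pos":[0.51,-4.24,0],"angular":[0,0,0]},{"hand":-0.34,"delta_pos":[0,0,0],"angular":[0,0,8.5]},{"hand":-0.34,"delta_pos":[0,0,0],"angular":[0,0,8.5]},{"hand":-0.34,"delta_pos":[0,0,0],"angular":[0,0,8.5]},{"hand":-0.34,"delta_pos":[0,0,0],"angular":[0,0,8.5]}]'
python3 -m pendant '[{"hand":-0.34,"delta_pos":[0,0,0],"angular":[0,0,8.5]},{"hand":-0.34,"delta_pos":[0,0,0],"angular":[0,0,8.5]},{"hand":-0.34,"delta_pos":[0,0,0],"angular":[0,0,8.5]},{"hand":-0.34,"delta_pos":[0,0,2],"angular":[0,0,8.5]},{"hand":-0.34,"delta_pos":[0,0,4],"angular":[0,0,8.5]},{"hand":-0.34,"delta_pos":[0,0,4],"angular":[0,0,2.8]},{"hand":-0.34,"delta_pos":[0,0,0],"angular":[0,0,0]},{"hand":-0.34,"delta_pos":[0,0,0],"angular":[0,0,0]}]'
cat > fing.py <<'E'
from h import *
def fing(c,s):
    P=pts(c);R=Ro.from_euler('xyz',s['tool_rot'],degrees=True).as_matrix();L=(P-s['tcp_pos'])@R
    h=s['opening']/2*1e3
    for sg in(-1,1):
        y=L[...,1]*1e3*sg
        m=(y>h-4)&(y<h+14)&(np.abs(L[...,0])<.02)&(L[...,2]>-.08)&(L[...,2]<.002)&(c['range_z']>0)
        q=L[m]; z=np.sort(q[:,2]); print('finger',sg,m.sum(),'tip z(tool)',z[-8:].round(4)[::3],'inner y',np.percentile(y[m],2).round(1),'x',q[:,0].min().round(4),q[:,0].max().round(4))
E
python3 - <<'E'
from fing import *
s=observe();c=grab('wrist','c1.png');print(s['tcp_pos'],s['tool_rot'],s['opening']);fing(c,s)
P=pts(c);g=c['frame'].astype(int).sum(2)
near=(np.hypot(P[...,0]-.455,P[...,1]+.265)<.045)&(P[...,2]<.02)
m=(near&(g>np.median(g[near])+90)).astype(np.uint8)
n,l,st,ce=cv2.connectedComponentsWithStats(m)
for i in range(1,n):
    if st[i,4]>30: q=P[l==i]; print(st[i],ce[i].round(1),q.mean(0).round(4),np.median(q[:,2]).round(4),cv2.minEnclosingCircle((q[:,:2]*1000).astype(np.float32)))
E
```

```text
time: 18.25
tcp_pos: [0.4561, -0.2408, 0.2068]
tool_rot: [180.0, 0.0, 135.1]
wrist_force: [-0.1, -0.0, 1.1]
opening: 0.0286
time: 19.05
tcp_pos: [0.456, -0.2414, 0.1075]
tool_rot: [-180.0, -0.0, 90.3]
wrist_force: [0.6, -0.8, 0.6]
opening: 0.0282
[ 0.45598753 -0.24142208  0.10753552] [-1.79986701e+02 -1.33068419e-02  9.02529166e+01] 0.028239835770551492
finger -1 2110 tip z(tool) [-0.0242 -0.0237 -0.0231] inner y 13.4 x -0.0123 0.0134
finger 1 2088 tip z(tool) [-0.0239 -0.0234 -0.0227] inner y 14.7 x -0.0123 0.0135
[248 224  16  14 179] [255.5 230.6] [ 0.4539 -0.2911  0.0082] 0.0082 ((453.9480285644531, -291.0791015625), 8.67469310760498)
```

View pics/c1.png

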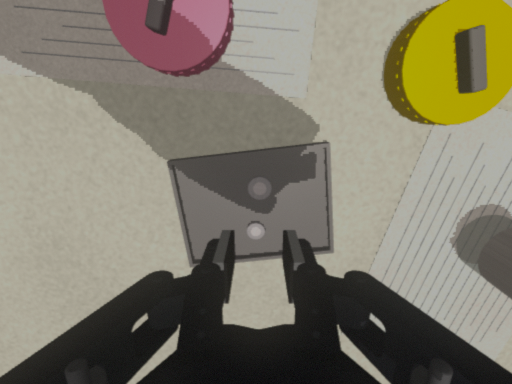

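The larger cell is in shadow at (260,188), the small one at (255,231). The fingertips sit about 23 mm behind the reported TCP, so I'll refine the larger cell's position from depth.

```bash
python3 - <<'E'
from h import *
s=observe();c=grab('wrist');P=pts(c)
m=((np.hypot(P[...,0]-.4555,P[...,1]+.2425)<.022)&(P[...,2]>.0085)&(P[...,2]<.02))
q=P[m];print(len(q),q.mean(0),np.median(q[:,2]),cv2.minEnclosingCircle((q[:,:2]*1000).astype(np.float32)))
b=c['frame'][160:215,225:295].astype(int).sum(2);m=np.zeros((384,512),np.uint8);m[160:215,225:295]=(b>np.median(b)+30)
n,l,st,ce=cv2.connectedComponentsWithStats(m)
for i in range(1,n):
    if st[i,4]>30: print(st[i],ce[i],ray(c,*ce[i],.0115))
print(ray(c,260,188,.0115), s['tcp_pos'],s['tool_rot'])
E
```

```text
433 [ 0.45795785 -0.24227233  0.01088024] 0.010877744182325788 ((457.95892333984375, -242.6992645263672), 12.248697280883789)
[247 177  24  22 410] [258.81463415 187.29268293] [ 0.45775886 -0.2422797   0.0115    ]
[267 181  28  34 638] [284.11755486 200.44984326] [ 0.48381757 -0.25627726  0.0115    ]
[225 197  41  18 350] [238.1  208.76] [ 0.43638432 -0.26553185  0.0115    ]
[ 0.45896216 -0.24302171  0.0115    ] [ 0.45634165 -0.24184242  0.10830558] [1.79919987e+02 2.92863587e-02 9.02208642e+01]
```

```bash
python3 -m pendant '[{"hand":-0.27,"delta_pos":[-0.05,0.1,4],"angular":[0,0,0]},{"hand":-0.27,"delta_pos":[0,0,4],"angular":[0,0,0]},{"hand":-0.27,"delta_pos":[0,0,3],"angular":[0,0,0]},{"hand":-0.27,"delta_pos":[0,0,0.6],"angular":[0,0,0]},{"hand":-0.27,"delta_pos":[0,0,0.4],"angular":[0,0,0]},{"hand":-0.27,"delta_pos":[0,0,0],"angular":[0,0,0]}]'
python3 - <<'E'
from fing import *
s=observe();c=grab('wrist');print(s['tcp_pos'],s['opening']);fing(c,s)
P=pts(c);m=((np.hypot(P[...,0]-.4572,P[...,1]+.2425)<.013)&(P[...,2]>.0085)&(P[...,2]<.02))
q=P[m];print(len(q),q.mean(0),cv2.minEnclosingCircle((q[:,:2]*1000).astype(np.float32)))
E
```

```text
time: 19.75
tcp_pos: [0.4573, -0.243, -0.0118]
tool_rot: [179.9, 0.1, 90.1]
wrist_force: [0.2, -0.1, -0.1]
opening: 0.031
[ 0.45727492 -0.24296716 -0.01180936] 0.031013669159553812
finger -1 3124 tip z(tool) [-0.0136 -0.0134 -0.0133] inner y 12.2 x -0.0199 0.02
finger 1 3143 tip z(tool) [-0.0137 -0.0137 -0.0136] inner y 12.2 x -0.02 0.02
1255 [ 0.45764669 -0.24199421  0.01082732] ((457.65423583984375, -242.7202911376953), 12.466711044311523)
```

```bash
python3 -m pendant '[{"hand":-0.27,"delta_pos":[0,0,0.3],"angular":[0,0,0]},{"hand":-0.27,"delta_pos":[0,0,0.2],"angular":[0,0,0]},{"hand":-0.27,"delta_pos":[0,0,0],"angular":[0,0,0]}]'; python3 -m pendant '[{"hand":-1,"delta_pos":[0,0,0],"angular":[0,0,0]},{"hand":-1,"delta_pos":[0,0,0],"angular":[0,0,0]},{"hand":-1,"delta_pos":[0,0,0],"angular":[0,0,0]},{"hand":-1,"delta_pos":[0,0,0],"angular":[0,0,0]}]'
```

```text
time: 20.1
tcp_pos: [0.4565, -0.2426, -0.0182]
tool_rot: [180.0, 0.0, 90.1]
wrist_force: [-0.2, -0.0, -0.9]
opening: 0.0315
time: 20.5
tcp_pos: [0.4568, -0.2427, -0.0178]
tool_rot: [180.0, 0.0, 90.1]
wrist_force: [-0.1, 1.0, 8.3]
opening: 0.0209
```

```bash
python3 -m pendant '[{"hand":-1,"delta_pos":[0,0,-0.2],"angular":[0,0,0]},{"hand":-1,"delta_pos":[0,0,-1],"angular":[0,0,0]},{"hand":-1,"delta_pos":[0,0,-4],"angular":[0,0,0]},{"hand":-1,"delta_pos":[0,0,-4],"angular":[0,0,0]},{"hand":-1,"delta_pos":[0,0,-3],"angular":[0,0,0]},{"hand":-1,"delta_pos":[0,0,0],"angular":[0,0,0]}]'
python3 - <<'E'
from fing import *
s=observe();c=grab('wrist');cv2.imwrite('pics/c2.png',np.clip(cv2.resize(c['frame'][120:360,150:370,::-1],(660,600),interpolation=cv2.INTER_CUBIC)*1.6,0,255).astype(np.uint8));print(s['tcp_pos'],s['opening']);fing(c,s)
E
```

```text
time: 21.1
tcp_pos: [0.4578, -0.2433, 0.1078]
tool_rot: [179.7, 0.1, 90.1]
wrist_force: [-1.9, 0.6, -0.9]
opening: 0.0208
[ 0.45775934 -0.24328787  0.10776791] 0.02082221173727882
finger -1 2243 tip z(tool) [-0.024  -0.0237 -0.0232] inner y 7.0 x -0.0119 0.0135
finger 1 2297 tip z(tool) [-0.0239 -0.023  -0.0227] inner y 7.1 x -0.0122 0.0137
```

View pics/c2.png

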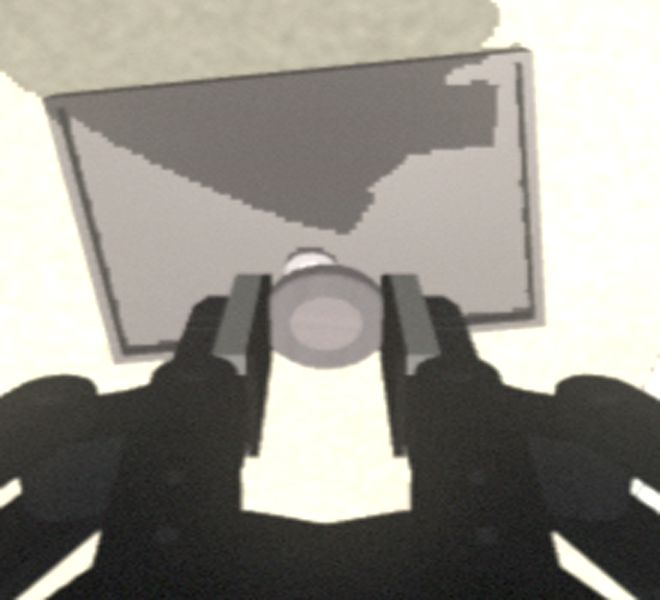

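```bash
python3 - <<'E'
from h import *
s=observe();c=grab('wrist');P=pts(c);R=Ro.from_euler('xyz',s['tool_rot'],degrees=True).as_matrix();L=(P-s['tcp_pos'])@R
b=L[205:242,240:278]; m=(np.abs(b[...,1])<.0125)&(b[...,2]<-.005)&(b[...,2]>-.05)
q=b[m];print(len(q),np.percentile(q[:,2],[5,50,95]),cv2.minEnclosingCircle((q[:,:2]*1000).astype(np.float32)),q.mean(0))
E
```

```text
513 [-0.02951336 -0.02826782 -0.02375437] ((7.380779266357422, 0.6890764832496643), 10.766551971435547) [ 0.00838314  0.00066542 -0.02764202]
```

```bash
python3 - <<'E'
from h import *
s=observe();c=grab('wrist');P=pts(c);R=Ro.from_euler('xyz',s['tool_rot'],degrees=True).as_matrix();L=(P-s['tcp_pos'])@R
for v in range(200,256,3):
    print(v,L[v,258].round(4), L[v,250].round(4))
print(s['tcp_pos'])
m=(np.abs(L[...,1])<.014)&(L[...,2]>-.034)&(L[...,2]<-.018)&(np.abs(L[...,0])<.03)
q=L[m];print(len(q),q[:,:2].min(0),q[:,:2].max(0))
A=np.c_[q[:,:2],np.ones(len(q))];print(np.linalg.lstsq(A,q[:,2],rcond=None)[0])
E
```

```text
200 [-0.0157  0.0005  0.1019] [-0.0153 -0.0079  0.1006]
203 [-0.0191  0.0005  0.102 ] [-0.0189 -0.0079  0.1016]
206 [-0.0221  0.0005  0.1011] [-0.0225 -0.008   0.1022]
209 [-0.0258  0.0005  0.102 ] [-0.0257 -0.008   0.1017]
212 [-0.0294  0.0005  0.1024] [-0.0287 -0.008   0.1008]
215 [-0.0328  0.0005  0.1022] [-0.0324 -0.0081  0.1014]
218 [-0.036   0.0005  0.1017] [-0.0362 -0.0081  0.1022]
221 [-0.0393  0.0005  0.1013] [-0.0395 -0.0081  0.1019]
224 [-0.0404  0.0004  0.0961] [-0.0408 -0.008   0.097 ]
227 [ 0.012   0.0004 -0.0257] [ 0.0109 -0.0042 -0.0232]
230 [ 0.0119  0.0004 -0.0291] [ 0.0108 -0.0041 -0.0269]
233 [ 0.0102  0.0004 -0.0296] [ 0.0091 -0.0041 -0.0272]
236 [ 0.0079  0.0004 -0.0286] [ 0.0083 -0.004  -0.0293]
239 [ 0.0063  0.0004 -0.029 ] [ 0.0063 -0.0041 -0.029 ]
242 [ 0.004   0.0004 -0.0281] [ 0.0043 -0.0041 -0.0288]
245 [ 0.0023  0.0004 -0.0285] [ 0.0022 -0.0041 -0.0284]
248 [ 0.0007  0.0004 -0.0291] [ 0.001  -0.0041 -0.0296]
251 [-0.0012  0.0004 -0.029 ] [-0.0013 -0.0041 -0.0288]
254 [-0.0037  0.0004 -0.028 ] [-0.0037 -0.0042 -0.028 ]
[ 0.4566438  -0.24258652  0.10449904]
1513 [-0.0124634  -0.01397532] [0.01230451 0.01396182]
[ 0.04145797  0.00199623 -0.02853958]
```

The cell is held level and centred; its underside is 21 mm above the reported TCP. I'll carry it to the landing.

```bash
python3 -m pendant '[{"hand":-1,"delta_pos":[4.26,1.41,0],"angular":[0,0,0]},{"hand":-1,"delta_pos":[4.26,1.41,0],"angular":[0,0,0]},{"hand":-1,"delta_pos":[4.26,1.41,0],"angular":[0,0,0]},{"hand":-1,"delta_pos":[4.26,1.41,0],"angular":[0,0,0]},{"hand":-1,"delta_pos":[4.26,1.41,0],"angular":[0,0,0]},{"hand":-1,"delta_pos":[4.26,1.41,0],"angular":[0,0,0]},{"hand":-1,"delta_pos":[4.26,1.41,0],"angular":[0,0,0]},{"hand":-1,"delta_pos":[0,0,0],"angular":[0,0,8.5]},{"hand":-1,"delta_pos":[0,0,0],"angular":[0,0,8.5]},{"hand":-1,"delta_pos":[0,0,0],"angular":[0,0,8.5]},{"hand":-1,"delta_pos":[0,0,0],"angular":[0,0,8.5]},{"hand":-1,"delta_pos":[0,0,0],"angular":[0,0,4.6]}]'
python3 -m pendant '[{"hand":-1,"delta_pos":[0,0,0],"angular":[0,0,0]},{"hand":-1,"delta_pos":[0,0,0],"angular":[0,0,0]},{"hand":-1,"delta_pos":[0,0,0],"angular":[0,0,0]}]'
python3 - <<'E'
from h import *
s=observe();c=grab('wrist');P=pts(c);R=Ro.from_euler('xyz',s['tool_rot'],degrees=True).as_matrix()
print(s['tcp_pos'],s['tool_rot'],s['opening'])
print('d to landing, tool cm',R.T@(np.array([.5554,.0555,.034])-s['tcp_pos'])*100)
q=P.reshape(-1,3);r=q[(np.hypot(q[:,0]-.538,q[:,1]-.033)<.025)&(q[:,2]>.0575)&(q[:,2]<.066)]
if len(r): print('strap',len(r),cv2.minAreaRect((r[:,:2]*1000).astype(np.float32)))
E
```

```text
time: 22.45
tcp_pos: [0.5543, 0.0557, 0.1026]
tool_rot: [-179.9, 0.1, 51.1]
wrist_force: [1.0, 0.3, -0.6]
opening: 0.0212
time: 22.75
tcp_pos: [0.5547, 0.0556, 0.1034]
tool_rot: [-180.0, 0.0, 51.6]
wrist_force: [0.6, -1.0, -0.2]
opening: 0.0209
[0.55467536 0.05560447 0.10335705] [-1.79977339e+02  3.00068873e-02  5.15825933e+01] 0.020900822391166675
d to landing, tool cm [0.04047529 0.06600993 6.93565928]
strap 6 ((540.4284057617188, 35.997802734375), (0.7325241565704346, 29.806316375732422), 50.871829986572266)
```

```bash
python3 -m pendant '[{"hand":-1,"delta_pos":[0.04,0.07,3.5],"angular":[0,0,0]},{"hand":-1,"delta_pos":[0,0,2.5],"angular":[0,0,0]},{"hand":-1,"delta_pos":[0,0,0.9],"angular":[0,0,0]},{"hand":-1,"delta_pos":[0,0,0.2],"angular":[0,0,0]},{"hand":-1,"delta_pos":[0,0,0.15],"angular":[0,0,0]},{"hand":-1,"delta_pos":[0,0,0],"angular":[0,0,0]}]';python3 -m pendant '[{"hand":-1,"delta_pos":[0,0,0.1],"angular":[0,0,0]},{"hand":-1,"delta_pos":[0,0,0],"angular":[0,0,0]}]'
```

```text
time: 23.4
tcp_pos: [0.5561, 0.0556, 0.032]
tool_rot: [179.9, -0.0, 51.5]
wrist_force: [0.6, 0.6, -0.2]
opening: 0.0208
time: 23.6
tcp_pos: [0.5558, 0.0557, 0.0306]
tool_rot: [180.0, -0.0, 51.5]
wrist_force: [-0.2, -0.1, 0.2]
opening: 0.021
```

```bash
python3 -m pendant '[{"hand":-1,"delta_pos":[0,0,0.1],"angular":[0,0,0]},{"hand":-1,"delta_pos":[0,0,0],"angular":[0,0,0]}]';python3 -m pendant '[{"hand":-1,"delta_pos":[0,0,0.1],"angular":[0,0,0]},{"hand":-1,"delta_pos":[0,0,0],"angular":[0,0,0]}]';python3 -m pendant '[{"hand":-1,"delta_pos":[0,0,0.05],"angular":[0,0,0]},{"hand":-1,"delta_pos":[0,0,0],"angular":[0,0,0]}]'
```

```text
time: 23.8
tcp_pos: [0.5556, 0.0556, 0.0292]
tool_rot: [180.0, 0.0, 51.5]
wrist_force: [-0.5, -0.1, -0.5]
opening: 0.0209
time: 24.0
tcp_pos: [0.5557, 0.0556, 0.0283]
tool_rot: [180.0, -0.0, 51.5]
wrist_force: [0.7, 0.4, 2.3]
opening: 0.0208
time: 24.2
tcp_pos: [0.5558, 0.0556, 0.0282]
tool_rot: [180.0, -0.0, 51.5]
wrist_force: [-4.4, 0.0, 13.7]
opening: 0.0212
```

Contact at TCP z 0.0283. Now to release it.

```bash
python3 -m pendant '[{"hand":-1,"delta_pos":[0,0,-0.08],"angular":[0,0,0]},{"hand":-0.7,"delta_pos":[0,0,0],"angular":[0,0,0]},{"hand":-0.4,"delta_pos":[0,0,0],"angular":[0,0,0]},{"hand":-0.2,"delta_pos":[0,0,0],"angular":[0,0,0]},{"hand":-0.2,"delta_pos":[0,0,0],"angular":[0,0,0]},{"hand":-0.2,"delta_pos":[0,0,0],"angular":[0,0,0]},{"hand":-0.2,"delta_pos":[0,0,-2],"angular":[0,0,0]},{"hand":-0.2,"delta_pos":[0,0,-3],"angular":[0,0,0]},{"hand":-0.2,"delta_pos":[4,0,-2],"angular":[0,0,0]},{"hand":-0.74,"delta_pos":[0,0,0],"angular":[0,0,0]},{"hand":-0.74,"delta_pos":[0,0,0],"angular":[0,0,0]},{"hand":-0.74,"delta_pos":[0,0,0],"angular":[0,0,0]}]'
cat > chk.py <<'E'
from fing import *
np.set_printoptions(suppress=True)
s=observe();c=grab('wrist');P=pts(c);q=P.reshape(-1,3)
ax=np.array([.5454,.0430]);th=np.radians(51.5);X=np.array([np.cos(th),np.sin(th)]);Y=np.array([-X[1],X[0]])
d=q[:,:2]-ax; L=np.c_[d@X,d@Y,q[:,2]]*1e3
print(s['tcp_pos'],s['tool_rot'],s['opening'],'TCP in logger',(s['tcp_pos'][:2]-ax)@X*1e3,(s['tcp_pos'][:2]-ax)@Y*1e3)
n=(np.hypot(L[:,0],L[:,1])<45)
r=L[n&(L[:,2]>58.9)&(L[:,2]<68)&(L[:,0]<-4)];print('strap',len(r),r.mean(0) if len(r) else'',cv2.minAreaRect(r[:,:2].astype(np.float32)) if len(r)>5 else'')
r=L[n&(L[:,2]>52.8)&(L[:,2]<59.3)&(L[:,0]>-6)&(np.abs(L[:,1])<18)];print('cell',len(r),r.mean(0),r.min(0),r.max(0),cv2.minEnclosingCircle(r[:,:2].astype(np.float32)),np.median(r[:,2]))
fing(c,s)
np.save('L.npy',L)
cv2.imwrite('pics/chk.png',np.clip(c['frame'][:,:,::-1]*1.5,0,255).astype(np.uint8))
E
python3 chk.py
```

```text
time: 25.4
tcp_pos: [0.58, 0.0863, 0.098]
tool_rot: [-180.0, 0.1, 51.4]
wrist_force: [0.5, -1.0, -0.3]
opening: 0.0112
[0.58001381 0.08625428 0.09797507] [-179.97342273    0.06453148   51.43346477] 0.011201960162013544 TCP in logger 55.39875515935379 -0.16262846308668855
strap 226 [-12.97077191  -1.18481525  60.48778428] ((-13.219606399536133, -1.0246696472167969), (11.463465690612793, 18.597421646118164), 1.2851920127868652)
cell 453 [17.62157975 -1.16736947 56.59388259] [ 4.26808865 -8.52920952 52.86300948] [29.10638578  6.23956966 58.5261736 ] ((16.598350524902344, -1.1913976669311523), 12.514669418334961) 56.686280115420956
finger -1 2016 tip z(tool) [-0.0221 -0.0219 -0.021 ] inner y 4.6 x -0.0121 0.0141
finger 1 1960 tip z(tool) [-0.0224 -0.0214 -0.021 ] inner y 6.5 x -0.0125 0.014
```

The cell lies flat at the landing (logger x ≈ 17, y ≈ 0 relative to the strap). I'll drop in behind it with the fingers slightly apart and push.

```bash
python3 -m pendant '[{"hand":-0.74,"delta_pos":[0,0,4],"angular":[0,0,0]},{"hand":-0.74,"delta_pos":[0,0,2.2],"angular":[0,0,0]},{"hand":-0.74,"delta_pos":[0,0,0.4],"angular":[0,0,0]},{"hand":-0.74,"delta_pos":[0,0,0],"angular":[0,0,0]},{"hand":-0.74,"delta_pos":[0,0,0],"angular":[0,0,0]}]'
```

```text
time: 25.95
tcp_pos: [0.5811, 0.0866, 0.0336]
tool_rot: [179.9, -0.0, 51.4]
wrist_force: [-0.9, -0.4, 0.3]
opening: 0.0107
```

```bash
python3 -m pendant '[{"hand":-0.74,"delta_pos":[-0.6,-0.05,0.3],"angular":[0,0,0]},{"hand":-0.74,"delta_pos":[-0.6,0,0],"angular":[0,0,0]},{"hand":-0.74,"delta_pos":[-0.2,0,0],"angular":[0,0,0]},{"hand":-0.74,"delta_pos":[0,0,0],"angular":[0,0,0]}]';python3 -m pendant '[{"hand":-0.74,"delta_pos":[-0.2,0,0],"angular":[0,0,0]},{"hand":-0.74,"delta_pos":[-0.2,0,0],"angular":[0,0,0]},{"hand":-0.74,"delta_pos":[-0.2,0,0],"angular":[0,0,0]},{"hand":-0.74,"delta_pos":[-0.2,0,0],"angular":[0,0,0]},{"hand":-0.74,"delta_pos":[0,0,0],"angular":[0,0,0]}]';python3 chk.py
```

```text
time: 26.35
tcp_pos: [0.5714, 0.0758, 0.0298]
tool_rot: [180.0, -0.0, 51.4]
wrist_force: [0.4, -0.2, 0.1]
opening: 0.0112
time: 26.85
tcp_pos: [0.5663, 0.0697, 0.0295]
tool_rot: [180.0, 0.0, 51.5]
wrist_force: [-0.1, -0.2, 0.5]
opening: 0.0111
[0.5663168  0.06969556 0.02945873] [179.99999016   0.01657312  51.45249826] 0.011069455825830764 TCP in logger 33.91317762102044 0.24871980007801744
strap 484 [-12.69391244  -0.7253575   60.41845905] ((-13.39750862121582, -0.6508655548095703), (11.56559944152832, 20.279497146606445), 0.2542506456375122)
cell 833 [15.09804672 -0.62015089 56.59865259] [ -0.25512511 -17.90675808  52.83261194] [44.68556126 16.84794774 59.25737736] ((23.695087432861328, -0.3454408347606659), 24.141584396362305) 56.75524764545467
finger -1 2942 tip z(tool) [0.0019 0.0019 0.002 ] inner y 1.9 x -0.0198 0.0165
finger 1 3029 tip z(tool) [0.0019 0.0019 0.002 ] inner y 1.9 x -0.0197 0.0157
```

```bash
python3 -m pendant '[{"hand":-0.74,"delta_pos":[-0.3,0.02,-0.03],"angular":[0,0,0]},{"hand":-0.74,"delta_pos":[-0.3,0,0],"angular":[0,0,0]},{"hand":-0.74,"delta_pos":[-0.3,0,0],"angular":[0,0,0]},{"hand":-0.74,"delta_pos":[-0.3,0,0],"angular":[0,0,0]},{"hand":-0.74,"delta_pos":[-0.2,0,0],"angular":[0,0,0]},{"hand":-0.74,"delta_pos":[-0.2,0,0],"angular":[0,0,0]},{"hand":-0.74,"delta_pos":[-0.2,0,0],"angular":[0,0,0]},{"hand":-0.74,"delta_pos":[0,0,0],"angular":[0,0,0]}]';python3 chk.py; python3 - <<'E'
import numpy as np
L=np.load('L.npy')
for x in range(-26,14,2):
    r=L[(abs(L[:,0]-x)<1)&(abs(L[:,1]+.7)<4)&(L[:,2]>44)&(L[:,2]<64)]
    print(x,len(r),r[:,2].mean().round(1) if len(r) else '')
E
```

```text
time: 27.7
tcp_pos: [0.5553, 0.0556, 0.0298]
tool_rot: [180.0, 0.0, 51.5]
wrist_force: [0.7, -0.8, -0.6]
opening: 0.0111
[0.55529191 0.05556726 0.02978039] [179.99787576   0.01141658  51.45794947] 0.011122592143387964 TCP in logger 15.993098716812902 0.08181757090265646
strap 351 [-12.79770848  -0.8151861   60.47852239] ((-13.023619651794434, -0.7330946922302246), (10.452335357666016, 13.757715225219727), 1.2039506435394287)
cell 533 [ 6.81775974 -0.7861564  56.77667789] [ -5.99659367 -17.9528754   52.80296972] [27.27899802 17.21184867 59.2899836 ] ((13.382010459899902, -0.5063276886940002), 19.834501266479492) 56.97720859503341
finger -1 3052 tip z(tool) [-0.0116 -0.0114 -0.011 ] inner y 1.8 x -0.0198 0.02
finger 1 3096 tip z(tool) [-0.0138 -0.0137 -0.0136] inner y 1.9 x -0.02 0.0199
-26 0 
-24 0 
-22 0 
-20 0 
-18 23 60.5
-16 36 60.6
-14 38 60.5
-12 43 60.4
-10 69 58.5
-8 72 58.1
-6 30 56.4
-4 34 56.8
-2 33 57.2
0 40 57.6
2 50 54.7
4 98 55.1
6 74 52.0
8 35 49.2
10 38 49.2
12 44 49.0
```

```bash
cat >prof.py <<'E'
import numpy as np
L=np.load('L.npy')
for x in range(-9,12,2):
    r=L[(abs(L[:,0]-x)<1)&(abs(L[:,1]+.7)<4)&(L[:,2]>44)&(L[:,2]<59.5)]
    print(x,len(r),np.median(r[:,2]).round(1) if len(r) else '',end=' | ')
E
python3 -m pendant '[{"hand":-0.74,"delta_pos":[-0.1,0,0],"angular":[0,0,0]},{"hand":-0.74,"delta_pos":[-0.1,0,0],"angular":[0,0,0]},{"hand":-0.74,"delta_pos":[0,0,0],"angular":[0,0,0]}]';python3 -m pendant '[{"hand":-0.74,"delta_pos":[-0.1,0,0],"angular":[0,0,0]},{"hand":-0.74,"delta_pos":[0,0,0],"angular":[0,0,0]}]';python3 -m pendant '[{"hand":-0.74,"delta_pos":[-0.1,0,0],"angular":[0,0,0]},{"hand":-0.74,"delta_pos":[0,0,0],"angular":[0,0,0]}]';python3 chk.py|sed -n 1,2p;python3 prof.py
```

```text
time: 28.05
tcp_pos: [0.5541, 0.0541, 0.0298]
tool_rot: [180.0, 0.0, 51.5]
wrist_force: [0.6, -0.4, -0.5]
opening: 0.0107
time: 28.25
tcp_pos: [0.5535, 0.0533, 0.0298]
tool_rot: [180.0, 0.0, 51.5]
wrist_force: [-1.2, -0.1, -0.3]
opening: 0.0113
time: 28.45
tcp_pos: [0.5529, 0.0525, 0.0298]
tool_rot: [180.0, 0.0, 51.5]
wrist_force: [-0.0, 0.0, 0.3]
opening: 0.0108
[0.55285063 0.0525254  0.02976841] [179.99829539   0.01087966  51.4613331 ] 0.010839293857003104 TCP in logger 12.092777661712109 0.09877481962091994
strap 348 [-12.98695703  -0.85950978  60.51355792] ((-13.417789459228516, -0.7958884239196777), (10.778202056884766, 12.42044448852539), 0.34081968665122986)
-9 44 53.9 | -7 39 54.0 | -5 36 53.9 | -3 37 53.9 | -1 41 53.7 | 1 82 52.0 | 3 52 50.7 | 5 31 49.1 | 7 40 49.1 | 9 39 49.3 | 11 42 48.9 |
```

It dropped home: the cell top is level at 4.7 mm above the deck. I'll back off, lift and check.

```bash
python3 -m pendant '[{"hand":-0.74,"delta_pos":[0.5,0,0],"angular":[0,0,0]},{"hand":-0.74,"delta_pos":[1,0,-0.2],"angular":[0,0,0]},{"hand":-0.74,"delta_pos":[0,0,-4],"angular":[0,0,0]},{"hand":-0.74,"delta_pos":[0,0,-4],"angular":[0,0,0]},{"hand":-0.74,"delta_pos":[0,0,-3],"angular":[0,0,0]},{"hand":-0.74,"delta_pos":[0,0,0],"angular":[0,0,0]},{"hand":-0.74,"delta_pos":[0,0,0],"angular":[0,0,0]}]';python3 chk.py|sed -n 1,2p;python3 prof.py; python3 - <<'E'
from h import *
L=np.load('L.npy')
r=L[(L[:,2]>51.8)&(L[:,2]<56)&(np.hypot(L[:,0]+10,L[:,1]+1)<16)]
print('cell',len(r),r.min(0),r.max(0),'tilt',np.linalg.lstsq(np.c_[r[:,:2],np.ones(len(r))],r[:,2],rcond=None)[0])
t=grab('top');s=grab('side')
f=np.hstack([cv2.resize(t['frame'][70:300,60:450,::-1],(520,307)),cv2.resize(s['frame'][60:370,100:460,::-1],(357,307))])
w=cv2.imread('pics/chk.png');w=cv2.resize(w[60:300,130:430],(375,300),interpolation=cv2.INTER_CUBIC)
o=np.zeros((600,800,3),np.uint8);f=cv2.resize(f,(800,280));o[:280]=np.clip(f*1.4,0,255);o[290:590,:375]=w;cv2.imwrite('pics/fin.png',o)
E
```

```text
time: 29.2
tcp_pos: [0.5626, 0.0652, 0.1421]
tool_rot: [180.0, -0.0, 51.5]
wrist_force: [-0.5, -0.2, -0.7]
opening: 0.0111
[0.5626424  0.06523902 0.14210961] [179.97168774  -0.03882458  51.51828356] 0.011139692571598107 TCP in logger 28.138085813079574 0.35007895355069046
strap 242 [-12.43534864  -1.08213875  60.5898841 ] ((-13.240127563476562, -1.2789592742919922), (35.99494552612305, 11.08208179473877), 89.26834869384766)
-9 15 54.1 | -7 14 54.0 | -5 12 54.0 | -3 16 53.6 | -1 16 54.2 | 1 21 53.0 | 3 24 49.4 | 5 10 48.8 | 7 16 48.9 | 9 16 48.9 | 11 16 49.1 | cell 248 [-10.7533169  -12.58820159  51.9069189 ] [ 2.5951802  14.91426055 55.56841766] tilt [-2.85509638e-02 -1.08006323e-03  5.36473193e+01]
```

View pics/fin.png

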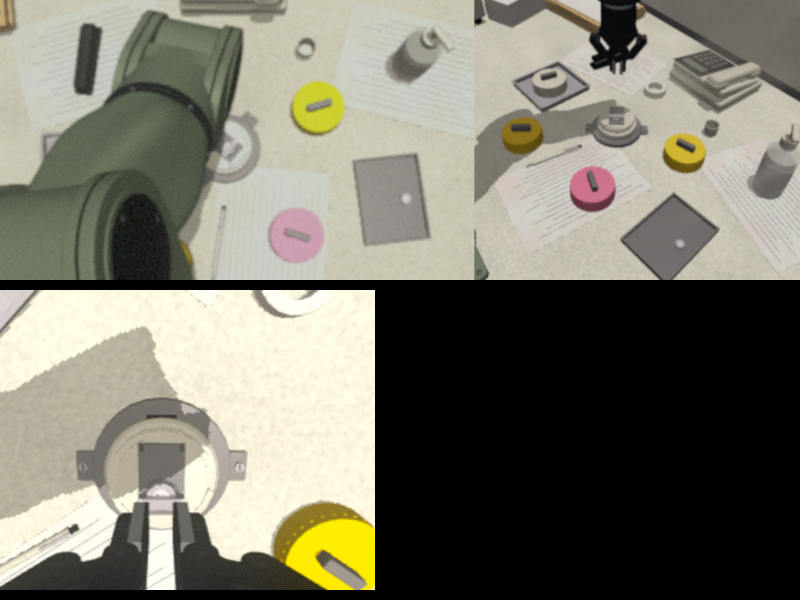

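The picture shows the cell under the strap at (160,492), the cap flat in the steel tray, the small cell still in its tray and the bystanders in place. Handing in.

```bash
python3 -c "
from cell import *
print(finish_job())"
```

```text
the job is handed in; nothing more can be done
None
```

The larger cell is home in the logger's pocket, plus side up, and the logger is left open for pairing. I handed the job in at about 29 s; no verdict is reported.

**What I did:**
- I unscrewed the cap about 307° in two grips and laid it flat in the steel tray.
- I laid the larger cell on the deck at the open end, then pushed it under the strap with two fingertips until it dropped.

**Last checks:**
- **Cell:** its top is level at 4.7–5 mm above the deck, and its outer edge sits where a centred cell would put it.
- **Cap:** its roof measured 37.4 mm high in the tray (38 mm expected when flat), within about 2 mm of my estimate of the tray's centre.
- **Strap:** I read no noticeable force while pushing.
- **Everything else:** the last picture shows the small cell, pen, pill cup, tape, stapler and sanitiser in place by eye.

**What disagreed:**
- **Fingertip position:** the real fingertips are about 22 mm behind the reported tool point. My first grip on the cap shut just above its bar, so I lowered and gripped again.
- **Opening reading:** it reads 2–3.5 mm less than the width of what is held.
- **Cameras:** the top and wrist cameras differed by about 2 mm.
- **Laying the cell:** setting it down briefly pressed on the deck with about 14 N.

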